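# Gauge a sloping tube with a collared rod and show the tip to the reader

### The arm

A 6-joint arm with a two-finger parallel gripper is mounted at the origin on a cart in front of the work surface, level with it; the furniture and walls round the work are solid. World frame = base frame: x ahead of the robot, y to its left, z up, the work surface at z = 0. Lengths are in mm, angles in rad, forces in N, time in s.
With the tool pointing down it reaches from about 350 to 975 mm from the base axis. Payload 7.1 kg.
Tool frame: the origin (TCP) lies midway between the tips of the shut fingers; the grasp point (between the pads) lies 19 mm behind it (ctrl.tcp_to_grasp is the distance from the TCP to the grasp point, in mm); z points along the fingers, y is the line along which they close (so a half turn about z gives the same grasp; the last joint's range is limited). The gripper opens to 88 mm and grips with 3 to 60 N. Pads are 20 mm wide; open, the fingers measure 115 mm over their backs; the gripper's body (75 mm by 178 mm) begins 61 mm behind the grasp point.
Start: joints at [1.158, 0.423, 1.63, -0, 1.089, -0.019], TCP at [239.78, 577.157, 222.675] pointing down, gripper open.
Joint ranges: [-3, 3], [-0.9, 2.11], [0.09, 2.58], [-1.31, 4.45], [0.11, 2.69], [-2.54, 2.54]. Speed limits (rad/s): [2.39, 2.39, 3.01, 3.14, 3.14, 3.14].

### API

Orientations are given as a rotation vector (axis times angle).
In Python, from workcell import get_obs, cams, ticket, boxes_of, ctrl gives the robot as it stands.
- The arm moves only by the shell command python3 -m creep 'ROWS' [OPENING]. ROWS is JSON, one flat list of numbers, 4 for each row, row after row: the shift along the world's x, y, z in m, then the turn about the world's z in rad. In form: [tx, ty, tz, spin, tx, ty, tz, spin, ...]. A call has 1 to 10 rows; each row is the pose to reach, as a shift and turn from the pose commanded when the call began; what a row does not reach only later rows make up. A row lasts 1/12 s, in which the tool goes at most 41.7 mm and 7.16 degrees, less where a joint would pass 70% of its speed; a pose out of reach is approached as far as the arm can. A call with a gripper value outside its range is refused whole. OPENING is the opening, from 0 (shut) to 1 (fully open), set as the call begins (- or left out, the last holds). The fingers move at their own pace and stop on an object; the grip force is fixed at half the most. Time passes only in rows, so rows that repeat a pose let the fingers close. It gives the time, the measured TCP pose, the force, the opening and the grip force at its end, in the units of the state.
- get_obs(): the state, without advancing time (a new reading comes with each control period).
- cams.get_image(name): name is "scene" or "top" or "wrist"; returns (picture, depth): 480x640x3 uint8, red, green, blue; 480x640 float32, mm along the optical axis (not along the pixel's ray), 0 where there is no reading.
- cams.get_calibration(name): a dict with "mtx" (3x3 intrinsics, pixels), "R" (3x3) and "t" (3): a world point X has camera coordinates R X + t; the wrist camera has in their place "mount" (4x4, takes a point from camera to tool coordinates, whose origin is the TCP and whose axes are the flange's). Camera axes: x right, y down, z forward; pixel columns grow to the right and rows downward; lengths in mm; the calibration is good to about 2 mm. A picture is of the moment at which its call begins: read the wrist's pose just before it. get_calibration takes no time and is no camera call.
- ticket.close_job(): hands the job in; it is judged then, once.
Trained networks look in the newest picture that a camera, given by its name, has taken for a name from the list of things; names that differ only in an ending like _2 or _b are one class to them, and where a whole thing is asked for, a point or a joint stands for the part that bears it (a point fixed in the world has none). Each returns a list of dicts, best first, with "score" (0 to 1); they miss things now and then, are a little off and sometimes report something else, mostly with a low value. They report only what shows in the picture. A call takes as long as a camera call. They do not tell look-alikes from the thing itself.
- boxes_of(camera, target): "centre" ([column, row] in pixels, amid what is visible of it).
The state is a dict: "t": time; "qpos": joint angles; "qvel": joint speeds; "joint_torque": joint torques, N m; "ee_pos": TCP position; "orientation": TCP orientation; "ft_force": force on the tool from outside, world axes, zero at the start; "moment": the same for the moment, N m; "width": finger opening in mm; "grasp_force": force on a finger pad.
Only numpy, scipy, OpenCV 4.12 (cv2) and the standard library are available. Lean on these libraries where they do the work, as an engineer would, in place of code of your own. Each camera call takes 0.05 s, during which the arm holds its last target. There are 200 camera calls.

### The job

Slide the stop plate fully down into the slot at the low end of the gauging stand and let go of it. Then take up the gauge rod, push it into the guide bush of the sloping tube until its collar rests against the bush, and draw it right out again. Finish while still holding the rod level in the air with its tip centred about 50 mm above the reader's lens; leave the other loose things where they are.

Things in the scene. Friction and masses are not known exactly. Their poses are not given: they have to be found in the camera images.
- stand: fixed gauging stand: dark steel base 104 x 196 x 10 mm carrying an open white product tube (d 45 x 118 mm) that slopes 25 degrees down towards the stand's -y, a steel guide bush at the tube's high mouth and a slot for the stop plate at its low end. Origin: on the table, 12 mm towards +y from the base's middle; z up. Highest point: the bush, 113 mm
- guide: the steel guide bush, part of the stand: ring d 48 x 20 mm, bore d 22 mm. Origin: centre of its outer face, the mouth of the bore (91 mm above the table); its z axis points out of the bore, 25 degrees above level; the rod goes in along -z and more than 110 mm is free
- slot (a point): the stand's slot for the stop plate: point on the slot floor at its middle, 10 mm above the table; axes as the stand's. Slot 74 mm along x, 13 mm along y, z up; open at the top, between two U-shaped steel posts 45 mm tall from the slot floor with 8 mm flared lead-ins above them (to 64 mm above the table)
- plate: loose steel stop plate: 70 mm wide (x), 10 mm thick (y), 72 mm tall, with a grip tab 40 mm wide and 10 mm thick on top, 110 mm tall in all (z). 0.18 kg nominal. Origin: middle of the underside. Starts standing upright in the rack; either side may face the tube
- rack: fixed aluminium rack that holds the plate at the start: base 104 x 60 x 10 mm, slot along its x, 12 mm wide, walls up to 45 mm above the table. The plate's underside stands 10 mm above the table. Origin: on the table, middle
- rod: loose steel gauge rod, lying level in its rest, 200 mm long: square grip 16 x 16 mm from x = -45 to +40 mm, collar d 36 mm from x = 45 to 55 mm, round rod d 16 mm from there to the coned tip at x = 155 mm. 0.16 kg nominal, balance point near x = 34 mm. Origin: middle of the grip on the rod's axis, 45 mm above the table at the start; x along the rod towards the tip
- rod_collar (a point): centre of the collar's face that meets the bush, on the rod's axis, 55 mm from the rod's origin towards the tip; axes as the rod's
- rod_tip (a point): end of the gauge rod's tip, 155 mm from its origin; axes as the rod's
- rest: fixed aluminium rest of the rod: base 174 x 60 x 8 mm, two U saddles 34 mm wide and 51 mm tall, at 34 mm behind and 105 mm ahead of the rod's origin (each 10 mm long). Lift the rod straight up out of it. Origin: on the table, middle; x along the rod
- reader: fixed optical reader: squat grey round housing d 72 x 52 mm with a lens looking up. Origin: on the table, middle
- lens (a point): centre of the reader's lens glass, top of the reader, 52 mm above the table; z up
- tape_roll: bystander: packing tape roll d 102 x 24 mm, loose, to be left alone
- tube_g1: bystander: capped white tube d 45 x 118 mm, standing loose, to be left alone
- die_1: bystander: brass-coloured die insert d 22 x 24 mm, standing loose, to be left alone
- die_2: bystander: grey die insert d 26 x 18 mm, standing loose, to be left alone
- tube_cap_1: bystander: white tube cap d 46 x 12 mm, loose, to be left alone
- spanner: bystander: open-ended spanner 165 x 29 x 6 mm lying loose, to be left alone
- spray_bottle: fixed obstacle: teal spray bottle with a yellow head, about 255 mm tall, at the right of the stand. Origin: on the table, middle of its foot
- cap_box: fixed obstacle: grey box of caps 130 x 190 x 75 mm (x, y, z) whose blue lid stands open along its +x edge, up to 222 mm high. Origin: on the table, about its middle
Things that resemble listed ones, but are neither listed nor needed, are in the scene too. Leave any orange look-alike of the rack alone.

How it is judged (in metres and radians):
On the way, in this order (a step that is already met when the one before it is completed fails the run):
1. the stop plate stands fully home in the slot, let go (horizontal distance between plate and slot below 0.006 m and z of plate in the frame of slot below 0.004 m and angle between plate's own z axis and vertical below 0.08 rad and contact force between the fingers and plate below 0.1 N), for 0.2 s.
2. the gauge rod is in the bush with its collar against it (z of rod_collar in the frame of guide below 0.003 m and distance between rod_collar and guide below 0.006 m and angle between the x axis of rod and the z axis of guide, either way round below 0.12 rad), for 0.1 s.
3. the rod is drawn right out of the bush (z of rod_tip in the frame of guide above 0.005 m), for 0.1 s.
At the end, for the whole second after the job is handed in: The plate is still fully home in the slot (within 4 mm of the floor, 6 mm of the middle, upright); the fingers hold the rod still and level (within 0.15 rad), nothing else bears it, and its tip is 25 to 80 mm above the lens and within 18 mm of the lens's centre sideways (horizontal distance between plate and slot below 0.006 m and z of plate in the frame of slot below 0.004 m and angle between plate's own z axis and vertical below 0.08 rad and contact force between the fingers and rod above 1 N and angle between rod's own x axis and vertical between 1.4208 and 1.7208 rad and horizontal distance between rod_tip and lens below 0.018 m and z of rod_tip in the frame of lens between 0.025 and 0.08 m and contact force between rod and reader below 0.05 N and contact force between rod and stand below 0.05 N and contact force between rod and rest below 0.05 N and contact force between rod and rack below 0.05 N and linear speed of rod below 0.03 m/s); the arm keeps its last pose, push and grip.
It fails at once if a loose bystander is shifted by more than 30 mm (distance of any of tape_roll, tube_g1, die_1, die_2, tube_cap_1, spanner from where it was at the start of the episode above 0.03 m).
It also fails if it takes over 72 s, if anything falls off the work surface, if the arm or the gripper's body presses on something with over 40 N, if the wrist force passes 120 N, or if a joint passes its speed limit or range.

## Working session

There is one attempt and no reset: what is moved stays moved. The work goes in short steps, Python scripts to look and compute and a shell command to move; the robot and the scene stay as the last step left them, time stands still between calls to the robot, and variables do not carry over. Pictures are saved under pics/ and viewed, at most 10 in all, crops included, and the job is handed in when it is done.

```bash
mkdir -p pics; ls; cat > h.py <<'E'
import numpy as np,cv2
from scipy.spatial.transform import Rotation as Rn
from workcell import get_obs,cams,ticket,boxes_of,ctrl
def cam(n):
    o=get_obs(); im,d=cams.get_image(n); c=cams.get_calibration(n); K=np.array(c['mtx'])
    if n=='wrist':
        T=np.eye(4);T[:3,:3]=Rn.from_rotvec(o['orientation']).as_matrix();T[:3,3]=o['ee_pos']
        M=T@np.array(c['mount'])
    else:
        M=np.eye(4);R=np.array(c['R']);M[:3,:3]=R.T;M[:3,3]=-R.T@np.array(c['t'])
    return im,d,K,M
def cloud(d,K,M):
    v,u=np.mgrid[:480,:640]
    P=np.stack([(u-K[0,2])/K[0,0]*d,(v-K[1,2])/K[1,1]*d,d],-1)
    X=P@M[:3,:3].T+M[:3,3]; X[d<=0]=np.nan
    return X
def save(n,im): cv2.imwrite('pics/'+n+'.png',im[:,:,::-1])
E
python3 - <<'E'
from h import *
o=get_obs();print({k:np.round(v,3).tolist() for k,v in o.items()},ctrl.tcp_to_grasp)
for n in('top','scene'):
    im,d,K,M=cam(n);save(n+'0',im);X=cloud(d,K,M)
    print(n,'cam at',M[:3,3].round())
    for t in 'stand guide slot plate rack rod rest reader lens tape_roll tube_g1 die_1 tube_cap_1 spanner spray_bottle cap_box'.split():
        try:
            for b in boxes_of(n,t)[:3]:
                u,v=np.round(b['centre']).astype(int)
                print(t,round(b['score'],2),(u,v),X[v,u].round())
        except Exception as e: print(t,e)
E
```

```text
pics
{'t': 0.0, 'qpos': [1.158, 0.424, 1.631, -0.0, 1.089, -0.019], 'qvel': [-0.0, -0.0, -0.002, 0.0, 0.0, -0.001], 'joint_torque': [0.002, -54.462, -27.367, 0.064, 0.023, -0.0], 'ee_pos': [239.547, 576.673, 221.904], 'orientation': [-0.614, -3.081, 0.002], 'ft_force': [-0.171, -0.376, 0.316], 'moment': [0.016, 0.074, 0.009], 'grasp_force': 0.0, 'width': 87.802} 18.700000000000003
top cam at [ 409.   42. 1763.]
stand 0.94 (np.int64(358), np.int64(259)) [ 516. -101.   79.]
guide 0.5 (np.int64(341), np.int64(243)) [564. -48.  99.]
slot 0.8 (np.int64(359), np.int64(260)) [ 514. -106.   64.]
plate 0.55 (np.int64(246), np.int64(252)) [543. 254.  10.]
plate 0.47 (np.int64(350), np.int64(212)) [656. -74. 127.]
rack 0.89 (np.int64(460), np.int64(225)) [ 631. -438.   14.]
rack 0.74 (np.int64(347), np.int64(218)) [637. -65. 126.]
rod 0.82 (np.int64(217), np.int64(237)) [587. 342.  46.]
rest 0.77 (np.int64(213), np.int64(250)) [549. 360.  11.]
reader 0.83 (np.int64(232), np.int64(269)) [486. 292.  51.]
lens 0.72 (np.int64(229), np.int64(269)) [486. 301.  53.]
tape_roll 0.71 (np.int64(163), np.i
[... 1114 characters left out ...]
t64(202)) [562. 370.   7.]
reader 0.73 (np.int64(254), np.int64(209)) [490. 296.  53.]
reader 0.24 (np.int64(263), np.int64(194)) [560. 355.  48.]
lens 0.44 (np.int64(251), np.int64(212)) [475. 289.  52.]
tube_g1 0.61 (np.int64(238), np.int64(171)) [545. 482.  78.]
die_1 0.57 (np.int64(348), np.int64(227)) [692.  85.  16.]
die_1 0.49 (np.int64(321), np.int64(248)) [560.  49.  25.]
tube_cap_1 0.69 (np.int64(349), np.int64(228)) [696.  84.  12.]
tube_cap_1 0.39 (np.int64(370), np.int64(263)) [632. -83.  21.]
tube_cap_1 0.37 (np.int64(261), np.int64(202)) [558. 369.   9.]
spanner 0.66 (np.int64(339), np.int64(345)) [ 388. -245.    5.]
spanner 0.51 (np.int64(377), np.int64(242)) [654. -81.  84.]
```

```bash
python3 - <<'E'
import cv2
a=cv2.imread('pics/top0.png')[170:330,130:500];cv2.imwrite('pics/top_c.png',cv2.resize(a,None,fx=2.16,fy=2.16,interpolation=cv2.INTER_CUBIC))
a=cv2.imread('pics/scene0.png')[130:380,220:500];cv2.imwrite('pics/scene_c.png',cv2.resize(a,None,fx=2.4,fy=2.4,interpolation=cv2.INTER_CUBIC))
E
```

```text
(no output)
```

View pics/top_c.png

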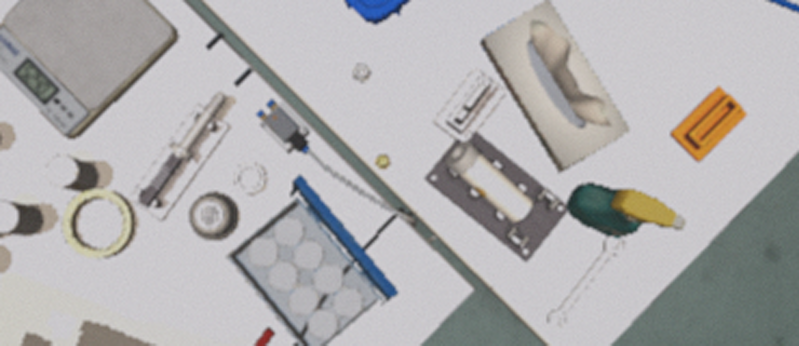

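View pics/scene_c.png

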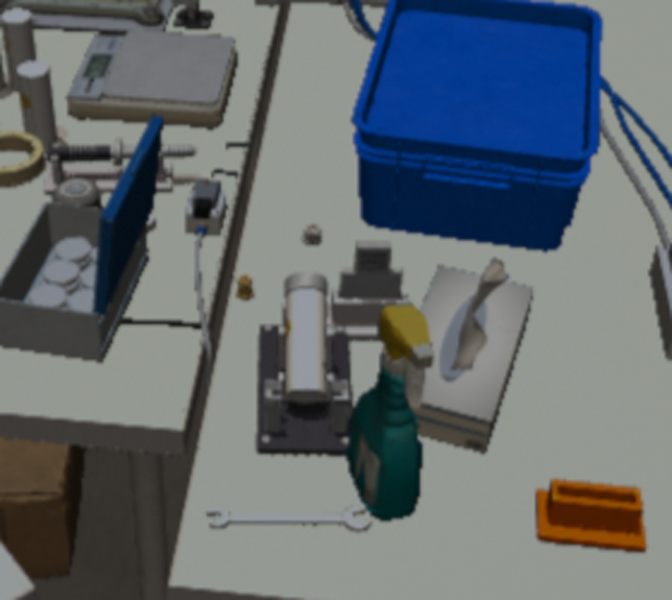

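```bash
python3 -m creep '[0,0,0.04,0, 0,0,0.08,0, 0.02,-0.02,0.11,-0.05, 0.04,-0.05,0.13,-0.1, 0.06,-0.085,0.14,-0.15, 0.08,-0.12,0.15,-0.2, 0.1,-0.155,0.15,-0.25, 0.12,-0.19,0.15,-0.3, 0.14,-0.225,0.15,-0.35, 0.16,-0.26,0.15,-0.4]' && python3 -m creep '[0.02,-0.036,0,0, 0.04,-0.072,0,0, 0.06,-0.108,0,0, 0.08,-0.144,0,0, 0.1,-0.18,0,0, 0.12,-0.216,0,0, 0.14,-0.252,0,0, 0.16,-0.288,0,0, 0.18,-0.324,0,0, 0.19,-0.35,0,0]' && python3 -m creep '[0,0,0,0,0,0,0,0]'
python3 - <<'E'
from h import *
c=cams.get_calibration('wrist');print(np.round(c['mount'],3),c['mtx'])
im,d,K,M=cam('wrist');save('w1',im);X=cloud(d,K,M);np.save('w1.npy',X)
for t in 'stand guide slot plate rack'.split():
    for b in boxes_of('wrist',t)[:2]:
        u,v=np.round(b['centre']).astype(int);print(t,round(b['score'],2),(u,v),X[v,u].round())
E
```

```text
t: 2.53
ee_pos: [400.3, 315.4, 373.0]
orientation: [1.217, 2.896, 0.001]
ft_force: [0.1, 0.5, 0.3]
width: 87.8
grasp_force: 0.0
t: 3.37
ee_pos: [591.2, -36.0, 372.6]
orientation: [1.216, 2.896, -0.0]
ft_force: [-0.8, 0.8, -0.6]
width: 87.6
grasp_force: 0.0
t: 3.53
ee_pos: [589.9, -34.1, 372.2]
orientation: [-1.218, -2.895, 0.0]
ft_force: [-0.9, 1.1, 0.2]
width: 87.7
grasp_force: 0.0
[[  -0.      -0.957   -0.289   78.112]
 [   1.      -0.      -0.      -0.714]
 [   0.      -0.289    0.957 -162.812]
 [   0.       0.       0.       1.   ]] [[387.05949531   0.         320.39443056]
 [  0.         387.05949531 239.95979109]
 [  0.           0.           1.        ]]
stand 0.69 (np.int64(243), np.int64(188)) [520. -94.  82.]
stand 0.43 (np.int64(572), np.int64(15)) [653. 298.  53.]
guide 0.83 (np.int64(291), np.int64(191)) [561. -53. 110.]
guide 0.43 (np.int64(356), np.int64(123)) [566.  53.  21.]
slot 0.8 (np.int64(243), np.int64(184)) [nan nan nan]
plate 0.81 (np.int64(335), np.int64(250)) [642. -65. 121.]
rack 0.61 (np.int64(337), np.int64(229)) [643. -58.  46.]
```

View pics/w1.png

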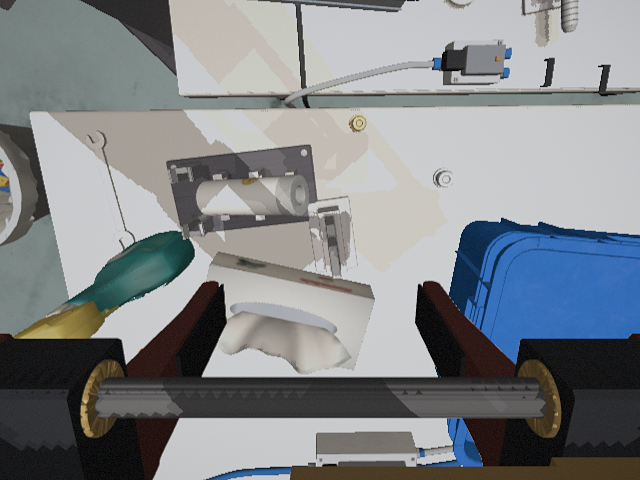

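```bash
python3 - <<'E'
from h import *
X=np.load('w1.npy');P=X.reshape(-1,3)
def rect(n,c,r,z0,z1):
    m=(np.hypot(P[:,0]-c[0],P[:,1]-c[1])<r)&(P[:,2]>z0)&(P[:,2]<z1);Q=P[m]
    R=cv2.minAreaRect(Q[:,:2].astype(np.float32));b=cv2.boxPoints(R)
    print(n,len(Q),np.round(R[0],1),np.round(R[1],1),round(R[2],1),'z',np.median(Q[:,2]).round(1))
rect('tab',(640,-65),45,112,130)
rect('tab+plate',(640,-65),55,75,130)
rect('rackbase',(640,-60),70,6,14)
rect('rackwall',(640,-60),70,38,50)
rect('standbase',(515,-100),130,6,14)
rect('posts',(470,-150),70,58,68)
rect('posts2',(470,-150),70,48,70)
rect('bush',(560,-50),40,90,120)
for n,c,r,z in(('bottle',(450,-250),150,100),('bottlelow',(470,-260),150,60)):
    m=(np.hypot(P[:,0]-c[0],P[:,1]-c[1])<r)&(P[:,2]>z)&(P[:,1]<-170);print(n,P[m].min(0),P[m].max(0))
m=(np.hypot(P[:,0]-680,P[:,1]+170)<140)&(P[:,2]>30)&(P[:,1]<-120)&(P[:,0]>600);print('tissue',P[m].min(0),P[m].max(0))
# height map image of world region
res=1.0;Z=np.zeros((450,450))
ok=np.isfinite(P).all(1);i=np.round(750-P[ok,0]).astype(int);j=np.round(100-P[ok,1]).astype(int)
g=(i>=0)&(i<450)&(j>=0)&(j<450);np.maximum.at(Z,(i[g],j[g]),P[ok][g,2])
Z=cv2.dilate(Z,np.ones((3,3)));cv2.imwrite('pics/hm.png',cv2.applyColorMap(np.clip(Z*2,0,255).astype(np.uint8),cv2.COLORMAP_JET))
E
```

```text
tab 300 [651. -75.] [10.1 39.7] 52.8 z 120.4
tab+plate 546 [628.2 -66.1] [28.7 87.2] 75.8 z 118.6
rackbase 1971 [627.2 -78.3] [ 94.1 136.4] 52.6 z 10.6
rackwall 806 [651.2 -75.3] [28.  86.4] 52.7 z 45.5
standbase 5874 [ 540.8 -115.6] [232.7 197.9] 70.1 z 10.6
posts 760 [ 500.2 -140.1] [86.1 88.1] 50.9 z 62.9
posts2 1528 [ 500.2 -140. ] [86.2 88.2] 50.9 z 59.2
bush 1306 [558.3 -68.9] [47.7 47. ] 51.6 z 101.5
bottle [ 463.93640667 -298.52827223  100.01212976] [ 525.68077001 -227.61658417  249.33945998]
bottlelow [ 456.01632089 -298.52827223   60.00739649] [ 534.11304106 -170.55184322  249.33945998]
tissue [ 600.00095427 -267.95335205   30.04747132] [ 804.90539157 -120.02603975  129.50484936]
```

View pics/hm.png

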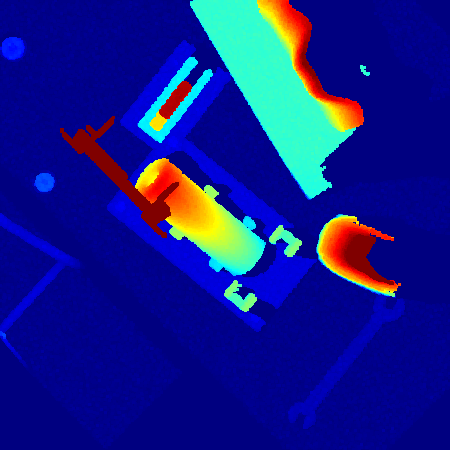

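```bash
python3 - <<'E'
from h import *
X=np.load('w1.npy');P=X.reshape(-1,3)
def comp(c,r,z0,z1):
    m=(np.hypot(P[:,0]-c[0],P[:,1]-c[1])<r)&(P[:,2]>z0)&(P[:,2]<z1);return P[m]
A=[comp((465,-140),28,50,68),comp((510,-185),28,50,68)]
for Q in A:
    R=cv2.minAreaRect(Q[:,:2].astype(np.float32));print('post',len(Q),np.round(R[0],1),np.round(R[1],1),round(R[2],1),np.percentile(Q[:,2],[5,95]))
Q=np.vstack(A);R=cv2.minAreaRect(Q[:,:2].astype(np.float32));print('both',np.round(R[0],1),np.round(R[1],1),round(R[2],1))
# tube axis: fit cylinder top ridge via ransac-free least squares
T=comp((530,-110),55,70,112)
from scipy.optimize import least_squares
def f(p):
    a=np.deg2rad(p[0]);s=np.deg2rad(p[1]);d=np.array([np.cos(a)*np.cos(s),np.sin(a)*np.cos(s),np.sin(s)])
    v=T-np.array([p[2],p[3],p[4]]);v=v-(v@d)[:,None]*d
    # pin the point along the axis
    return np.linalg.norm(v,axis=1)-22.5
r=least_squares(lambda p:np.r_[f(p)],[51,25,530,-110,60],loss='soft_l1',f_scale=1.)
print('tube',r.x.round(2),np.median(abs(r.fun)))
B=P[(P[:,2]>7)&(P[:,2]<14)]
for ang in(51,51.5,52):pass
a=np.deg2rad(r.x[0]);y=np.array([np.cos(a),np.sin(a)]);x=np.array([y[1],-y[0]])
c=r.x[2:4]
print('posts in tube frame from axis: ',[((q[:,:2]-c)@x).min().round(1) for q in A],[((q[:,:2]-c)@x).max().round(1) for q in A],[(((q[:,:2]-c)@y).min().round(1),((q[:,:2]-c)@y).max().round(1)) for q in A])
s=(B[:,:2]-c);u=s@x;v=s@y;m=(abs(u)<60)&(v<20)&(v>-140);print('base',np.percentile(u[m],[0.5,99.5]),np.percentile(v[m&(abs(u)<45)],[0.2,99]))
# bush centre: outer-face edge points
G=comp((561,-72),36,85,120);print('bush pts',len(G),G.max(0),((G[:,:2]-c)@y).max(),np.percentile((G[:,:2]-c)@x,[1,99]))
E
```

```text
post 457 [ 466.2 -139.6] [52.7 29.6] 1.1 [51.53599466 64.14122357]
post 283 [ 505.1 -178.8] [30.  38.8] 32.1 [50.99722403 64.39721871]
both [ 487.9 -155.1] [47.3 88.2] 50.9
tube [ 50.57  25.48 613.1   -2.46 122.58] 0.4178149713641268
posts in tube frame from axis:  [np.float64(-43.7), np.float64(11.5)] [np.float64(0.3), np.float64(44.5)] [(np.float64(-221.3), np.float64(-173.9)), (np.float64(-220.9), np.float64(-185.5))]
base [-51.80293612  59.23126113] [-139.78451143   -5.55776223]
bush pts 1742 [591.024538   -36.42157223 114.16091781] -59.66595337656945 [-23.43151978  21.64143826]
```

```bash
python3 -m creep '[0.015,-0.01,-0.03,0.05, 0.03,-0.02,-0.06,0.1, 0.045,-0.03,-0.09,0.147, 0.061,-0.041,-0.12,0.147, 0.061,-0.041,-0.15,0.147, 0.061,-0.041,-0.16,0.147, 0.061,-0.041,-0.16,0.147, 0.061,-0.041,-0.16,0.147]' && python3 - <<'E'
from h import *
im,d,K,M=cam('wrist');X=cloud(d,K,M);P=X.reshape(-1,3)
m=(np.hypot(P[:,0]-651,P[:,1]+75)<40)&(P[:,2]>110)&(P[:,2]<130)
R=cv2.minAreaRect(P[m][:,:2].astype(np.float32));print(R,np.median(P[m][:,2]))
o=get_obs();print(o['ee_pos'],o['orientation'])
E
```

```text
t: 4.5
ee_pos: [650.7, -73.1, 213.4]
orientation: [-0.997, -2.979, -0.0]
ft_force: [-0.2, 0.4, 0.9]
width: 88.0
grasp_force: 0.0
((651.2427978515625, -74.95623779296875), (10.027362823486328, 39.841983795166016), 52.75440979003906) 120.47225390747155
[651.49806649 -73.26084019 214.60932165] [9.96403574e-01 2.97706597e+00 7.71204603e-04]
```

```bash
python3 -m creep '[0,-0.001,-0.035,-0.004, 0,-0.001,-0.07,-0.004, 0,-0.0015,-0.1,-0.004, 0,-0.0015,-0.12,-0.004, 0,-0.0015,-0.129,-0.004, 0,-0.0015,-0.129,-0.004, 0,-0.0015,-0.129,-0.004]' && python3 -m creep '[0,0,0,0, 0,0,0,0, 0,0,0,0, 0,0,0,0, 0,0,0,0, 0,0,0,0,0,0,0,0,0,0,0,0]' 0
```

```text
t: 5.13
ee_pos: [652.1, -75.3, 85.7]
orientation: [1.003, 2.974, 0.001]
ft_force: [0.7, -0.3, 0.1]
width: 88.0
grasp_force: 0.0
t: 5.8
ee_pos: [650.7, -75.3, 83.6]
orientation: [-1.004, -2.977, 0.0]
ft_force: [0.0, -0.4, 0.3]
width: 38.4
grasp_force: 0.0
```

```bash
python3 -m creep '[0,0,0,0, 0,0,0,0, 0,0,0,0, 0,0,0,0, 0,0,0,0, 0,0,0,0,0,0,0,0]' && python3 -m creep '[0,0,0.015,0, 0,0,0.04,0, 0,0,0.07,0, 0,0,0.1,0, 0,0,0.12,0, -0.02,0,0.14,0,-0.04,-0.01,0.15,0,-0.06,-0.02,0.15,0,-0.06,-0.02,0.15,0]' &&  python3 - <<'E'
from h import *
im,d,K,M=cam('wrist');save('w2',im);X=cloud(d,K,M);np.save('w2.npy',X)
o=get_obs();print(o['ee_pos'],o['orientation'],o['width'],o['grasp_force'],o['ft_force'])
E
```

```text
t: 6.38
ee_pos: [650.9, -75.2, 83.6]
orientation: [1.004, 2.977, 0.0]
ft_force: [0.8, 1.3, -1.3]
width: 10.0
grasp_force: 30.0
t: 7.13
ee_pos: [587.5, -96.5, 234.2]
orientation: [-1.005, -2.975, 0.002]
ft_force: [-0.5, -0.0, -2.0]
width: 10.2
grasp_force: 30.0
[589.04060438 -95.9981287  233.93315676] [-1.00584267e+00 -2.97530681e+00  7.45836391e-04] 10.046932425565883 29.99721586704254 [ 0.72655532  0.06609428 -0.90639634]
```

View pics/w2.png

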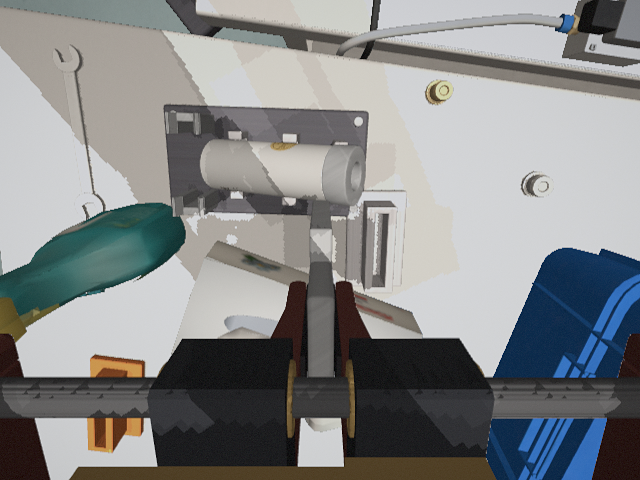

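```bash
cat > st.py <<'E'
from h import *
from scipy.optimize import least_squares
def stand(P,c0=(530,-110)):
    T=P[(np.hypot(P[:,0]-c0[0],P[:,1]-c0[1])<55)&(P[:,2]>72)&(P[:,2]<110)]
    def f(p):
        a=np.deg2rad(p[0]);s=np.deg2rad(p[1]);d=np.array([np.cos(a)*np.cos(s),np.sin(a)*np.cos(s),np.sin(s)])
        v=T-np.array([c0[0]-p[2]*np.sin(a),c0[1]+p[2]*np.cos(a),p[3]]);v=v-(v@d)[:,None]*d
        return np.linalg.norm(v,axis=1)-22.5
    r=least_squares(f,[51,25,0,60],loss='soft_l1',f_scale=1.);p=r.x
    print('tube',p.round(2),len(T),np.median(abs(r.fun)).round(2))
    a=np.deg2rad(p[0]);y=np.array([np.cos(a),np.sin(a)]);x=np.array([y[1],-y[0]]);c=np.array(c0)-p[2]*x
    u=(P[:,:2]-c)@x;v=(P[:,:2]-c)@y
    return p,x,y,c,u,v
if __name__=='__main__':
  for n in('w1.npy','w2.npy'):
    P=np.load(n).reshape(-1,3);p,x,y,c,u,v=stand(P)
    h=(P[:,2]>54)&(P[:,2]<68)&(v<-20)&(v>-130)
    for s in(-1,1):
        m=h&(s*u>24)&(s*u<60)
        print('post',s,m.sum(),np.percentile(u[m],[1,99]).round(1),np.percentile(v[m],[1,99]).round(1))
    b=(P[:,2]>7)&(P[:,2]<13)
    m=b&(abs(v)<60)&(abs(u)<56);print('base u',np.percentile(u[m],[.5,99.5]).round(1))
    m=b&(abs(u)<45)&(v<-60)&(v>-130);print('base v',np.percentile(v[m],[.5]).round(1))
    m=b&(u<-28)&(u>-48)&(v>0)&(v<130);print('base vmax',np.percentile(v[m],[99.5]).round(1))
    print('c',c,'x',x,'y',y)
    hm=np.zeros((100,100))
    m=(P[:,2]>58)&(abs(u)<50)&(v>-120)&(v<-50)
    np.maximum.at(hm,((v[m]+120).astype(int),(u[m]+50).astype(int)),P[m,2])
    for s in (0,1):
        k=m&(P[:,2]>59)&(P[:,2]<66)&(abs(abs(u)-33)<3)
        print(np.histogram(v[k],bins=np.arange(-110,-58,2)))
E
python3 st.py
```

```text
tube [50.5  25.53  4.17 57.82] 1882 0.42
post -1 256 [-43.5 -26.8] [-85.1 -58.1]
post 1 370 [27.5 59.1] [-127.9  -57.9]
base u [-51.7  51.5]
base v [-106.4]
base vmax [87.9]
c [ 526.784585   -107.34906398] x [ 0.77158307 -0.63612857] y [0.63612857 0.77158307]
(array([ 0,  0,  0,  0,  0,  0,  0,  0,  0,  0,  0,  0,  8, 15, 26,  5,  0,
        0,  0,  0,  0,  0,  0,  3, 10]), array([-110, -108, -106, -104, -102, -100,  -98,  -96,  -94,  -92,  -90,
        -88,  -86,  -84,  -82,  -80,  -78,  -76,  -74,  -72,  -70,  -68,
        -66,  -64,  -62,  -60]))
(array([ 0,  0,  0,  0,  0,  0,  0,  0,  0,  0,  0,  0,  8, 15, 26,  5,  0,
        0,  0,  0,  0,  0,  0,  3, 10]), array([-110, -108, -106, -104, -102, -100,  -98,  -96,  -94,  -92,  -90,
        -88,  -86,  -84,  -82,  -80,  -78,  -76,  -74,  -72,  -70,  -68,
        -66,  -64,  -62,  -60]))
tube [50.71 25.56  3.93 57.81] 4341 0.38
post -1 560 [-43.8 -27.2] [-85.1 -58.1]
post 1 765 [27.1 59.1] [-128.1  -58.1]
base u [-51.7  51.2]
base v [-106.8]
base vmax [87.9]
c [ 526.95588242 -107.50968872] x [ 0.77399847 -0.63318747] y [0.63318747 0.77399847]
(array([ 0,  0,  0,  0,  0,  0,  0,  0,  0,  0,  0,  0, 13, 42, 48,  2,  0,
        0,  0,  0,  0,  0,  0,  7, 18]), array([-110, -108, -106, -104, -102, -100,  -98,  -96,  -94,  -92,  -90,
        -88,  -86,  -84,  -82,  -80,  -78,  -76,  -74,  -72,  -70,  -68,
        -66,  -64,  -62,  -60]))
(array([ 0,  0,  0,  0,  0,  0,  0,  0,  0,  0,  0,  0, 13, 42, 48,  2,  0,
        0,  0,  0,  0,  0,  0,  7, 18]), array([-110, -108, -106, -104, -102, -100,  -98,  -96,  -94,  -92,  -90,
        -88,  -86,  -84,  -82,  -80,  -78,  -76,  -74,  -72,  -70,  -68,
        -66,  -64,  -62,  -60]))
```

```bash
python3 - <<'E'
from st import *
for n in('w1.npy','w2.npy'):
    P=np.load(n).reshape(-1,3);p,x,y,c,u,v=stand(P)
    for z in(60,100,140,160,200):
        m=(P[:,2]>z)&(P[:,2]<z+40 )&(P[:,1]<-190)&(P[:,0]<560)&(abs(v+71.6)<92)&(u>30)&(u<200)
        print(z,m.sum(),(u[m].min().round(),v[m].min().round(),v[m].max().round()) if m.any() else '')
for i in range(3):
    cams.get_image('wrist');o=get_obs();print(o['ee_pos'].round(2) if hasattr(o['ee_pos'],'round') else o['ee_pos'],o['orientation'])
E
```

```text
tube [50.5  25.53  4.17 57.82] 1882 0.42
60 1376 (np.float64(31.0), np.float64(-163.0), np.float64(-80.0))
100 1643 (np.float64(51.0), np.float64(-164.0), np.float64(-104.0))
140 1018 (np.float64(62.0), np.float64(-164.0), np.float64(-131.0))
160 692 (np.float64(62.0), np.float64(-164.0), np.float64(-124.0))
200 1470 (np.float64(61.0), np.float64(-164.0), np.float64(-124.0))
tube [50.71 25.56  3.93 57.81] 4341 0.38
60 2950 (np.float64(30.0), np.float64(-164.0), np.float64(-80.0))
100 3880 (np.float64(50.0), np.float64(-164.0), np.float64(-105.0))
140 2956 (np.float64(61.0), np.float64(-163.0), np.float64(-131.0))
160 1806 (np.float64(61.0), np.float64(-163.0), np.float64(-124.0))
200 436 (np.float64(61.0), np.float64(-132.0), np.float64(-124.0))
[590.19 -95.66 233.78] [-1.00563449e+00 -2.97608372e+00  1.26751861e-04]
[590.87 -95.42 233.63] [1.00501522e+00 2.97643013e+00 1.13738992e-04]
[591.19 -95.24 233.47] [-1.00437419e+00 -2.97668636e+00 -8.82147024e-05]
```

```bash
python3 -m creep '[-0.025,-0.015,0,-0.034, -0.055,-0.03,0,-0.034, -0.085,-0.05,-0.02,-0.034, -0.105,-0.065,-0.04,-0.034, -0.11,-0.0678,-0.055,-0.034, -0.11,-0.0678,-0.065,-0.034,-0.11,-0.0678,-0.065,-0.034,-0.11,-0.0678,-0.065,-0.034,-0.11,-0.0678,-0.065,-0.034]' &&  python3 - <<'E'
from st import *
im,d,K,M=cam('wrist');save('w3',im);X=cloud(d,K,M);np.save('w3.npy',X)
o=get_obs();print(o['ee_pos'],o['orientation'],o['width'],o['grasp_force'],o['ft_force'])
P=X.reshape(-1,3);p,x,y,c,u,v=stand(P);print(c-71.6*y)
for s in(-1,1):
    m=(P[:,2]>54)&(P[:,2]<68)&(v<-45)&(v>-130)&(s*u>24)&(s*u<46);print('post',s,m.sum(),np.percentile(u[m],[1,99]).round(1),np.percentile(v[m],[1,99]).round(1))
m=(P[:,2]>85)&(P[:,2]<133)&(abs(u)<60)&(abs(v+71)<15);print('plate',m.sum(),np.percentile(u[m],[1,99]),np.percentile(v[m],[1,50,99]),P[m,2].min(),P[m,2].max())
E
```

```text
t: 8.08
ee_pos: [482.5, -162.9, 169.3]
orientation: [1.053, 2.958, 0.0]
ft_force: [0.4, 0.3, -1.5]
width: 10.1
grasp_force: 30.0
[ 482.41459052 -162.93388735  169.45405121] [1.05247916e+00 2.95811463e+00 7.15528350e-05] 9.627393219025363 29.9972864985466 [-0.59538978  0.36773754 -1.02845748]
tube [50.67 25.57  3.94 57.8 ] 7403 0.44
[ 481.57513011 -162.88741705]
post -1 695 [-43.8 -27.2] [-84.9 -58.4]
post 1 391 [26.9 45.9] [-129.4  -58. ]
plate 193 [-33.75875478 -32.82555528] [-76.7725675  -72.27059951 -67.17059705] 101.82910815707203 132.93208622686493
```

View pics/w3.png

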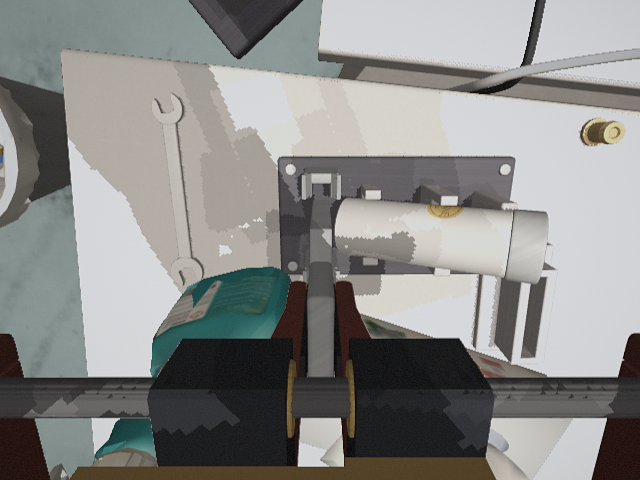

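```bash
python3 -m creep '[0.0003,0.0004,-0.01,0, 0.0003,0.0004,-0.025,0, 0.0003,0.0004,-0.03,0, 0.0003,0.0004,-0.035,0, 0.0003,0.0004,-0.04,0, 0.0003,0.0004,-0.045,0, 0.0003,0.0004,-0.05,0, 0.0003,0.0004,-0.055,0, 0.0003,0.0004,-0.055,0]'
```

```text
t: 8.88
ee_pos: [480.6, -162.6, 112.8]
orientation: [-1.054, -2.958, 0.0]
ft_force: [-0.7, -0.5, -2.2]
width: 9.4
grasp_force: 30.0
```

```bash
python3 -m creep '[0,0,-0.008,0, 0,0,-0.014,0, 0,0,-0.02,0, 0,0,-0.025,0, 0,0,-0.029,0, 0,0,-0.03,0, 0,0,-0.03,0]'
```

```text
t: 9.47
ee_pos: [481.1, -162.7, 83.5]
orientation: [-1.055, -2.959, -0.0]
ft_force: [-0.2, 0.4, -2.1]
width: 9.9
grasp_force: 30.0
```

Home height reached without contact force; release, rise straight up, and inspect.

```bash
python3 -m creep '[0,0,-0.001,0, 0,0,-0.001,0, 0,0,-0.001,0, 0,0,-0.001,0,0,0,-0.001,0]' 0.45 && python3 -m creep '[0,0,0.02,0, 0,0,0.05,0, 0,0,0.09,0, 0,0,0.13,0, 0,0,0.16,0, 0,0,0.18,0,0,0,0.18,0]' 0.45 && python3 - <<'E'
from st import *
im,d,K,M=cam('wrist');save('w4',im);X=cloud(d,K,M)
P=X.reshape(-1,3);p,x,y,c,u,v=stand(P);print(c-71.6*y)
m=(P[:,2]>112)&(P[:,2]<135)&(abs(u)<60)&(abs(v+71)<25)
R=cv2.minAreaRect(np.c_[u,v][m].astype(np.float32));print('tab',R,np.median(P[m,2]),P[m,2].max())
# bush: points on outer face -> centre
a=np.deg2rad(p[0]);z=np.array([np.cos(a)*np.cos(np.deg2rad(25)),np.sin(a)*np.cos(np.deg2rad(25)),np.sin(np.deg2rad(25))])
G=(np.abs(u)<30)&(v>20)&(v<70)&(P[:,2]>70);s=(P-np.array([c[0],c[1],p[3]]))@z
print('bush s',np.percentile(s[G],[90,98,99.5]));smax=np.percentile(s[G],99)
print('axis point at face',np.array([c[0],c[1],p[3]])+z*smax,'yaw',p[0])
E
```

```text
t: 9.88
ee_pos: [481.2, -162.8, 82.7]
orientation: [1.055, 2.959, -0.0]
ft_force: [0.3, -0.6, -0.3]
width: 37.8
grasp_force: 0.0
t: 10.47
ee_pos: [483.5, -163.6, 267.5]
orientation: [1.052, 2.951, -0.0]
ft_force: [1.1, 0.5, -0.8]
width: 39.6
grasp_force: 0.0
tube [50.7  25.53  3.92 57.81] 3857 0.46
[ 481.61539037 -162.9234007 ]
tab ((-0.12090682983398438, -72.64567565917969), (39.858882904052734, 10.089024543762207), 0.3446264863014221) 120.39972669843291 122.83638692864969
bush s [75.76344662 79.30145226 79.93495393]
axis point at face [572.74905998 -51.57160364  91.51776811] yaw 50.702070737085634
```

```bash
python3 -m creep '[0.01,0.02,0.03,0, 0.02,0.05,0.055,0, 0.03,0.085,0.075,0, 0.04,0.12,0.09,0, 0.05,0.16,0.1,0, 0.06,0.2,0.11,0, 0.07,0.24,0.113,0, 0.08,0.28,0.113,0, 0.09,0.32,0.113,0, 0.1,0.36,0.113,0]' && python3 -m creep '[0.005,0.04,0,0, 0.007,0.08,0,0, 0.007,0.11,0,0, 0.007,0.123,0,0, 0.007,0.123,0,0]' && python3 - <<'E'
from h import *
im,d,K,M=cam('wrist');save('w5',im);X=cloud(d,K,M);np.save('w5.npy',X)
o=get_obs();print(o['ee_pos'],o['orientation'],o['qpos'])
for t in 'rod rest reader lens cap_box tube_g1'.split():
    for b in boxes_of('wrist',t)[:2]:
        u,v=np.round(b['centre']).astype(int);print(t,round(b['score'],2),(u,v),X[v,u].round())
E
```

```text
t: 11.35
ee_pos: [580.6, 199.3, 373.5]
orientation: [-1.054, -2.957, 0.003]
ft_force: [0.3, -0.8, -0.0]
width: 39.4
grasp_force: 0.0
t: 11.77
ee_pos: [587.2, 322.6, 372.9]
orientation: [-1.049, -2.959, 0.004]
ft_force: [-0.3, -0.5, -0.6]
width: 39.4
grasp_force: 0.0
[587.44338063 320.63912118 373.47374219] [-1.05115063 -2.95854068  0.00418947] [ 4.82054209e-01  3.70561229e-01  1.36109196e+00 -4.52557624e-04
  1.41316365e+00 -4.05904485e-01]
rod 0.75 (np.int64(336), np.int64(166)) [576. 354.  55.]
rest 0.64 (np.int64(326), np.int64(150)) [556. 355.  10.]
reader 0.74 (np.int64(264), np.int64(130)) [488. 313.  52.]
lens 0.6 (np.int64(264), np.int64(133)) [491. 311.  53.]
tube_g1 0.96 (np.int64(429), np.int64(56)) [543. 494. 118.]
```

View pics/w5.png

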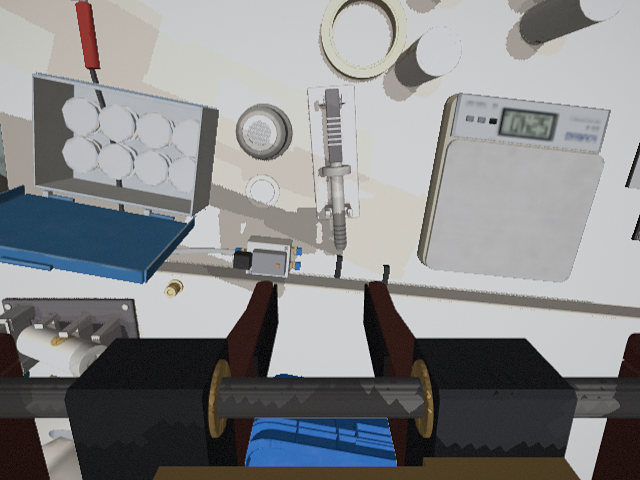

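```bash
python3 - <<'E'
from h import *
X=np.load('w5.npy');V,U=np.mgrid[:480,:640]
# shaft and grip top points
m=(abs(U-337)<20)&(V>82)&(V<255)&(X[...,2]>47)&(X[...,2]<70)
Q=X[m];m2=(abs(U-340)<14)&(V>180)&(V<255)&(X[...,2]>36)&(X[...,2]<70)
Q2=X[m2]
g=Q
c=g[:,:2].mean(0)
vx,vy,x0,y0=cv2.fitLine(g[:,:2].astype(np.float32),cv2.DIST_HUBER,0,.01,.01).ravel()
dv=np.array([vx,vy]);dv*=np.sign(dv[0]);n=np.array([-dv[1],dv[0]]);p0=np.array([x0,y0])
print('dir deg',np.degrees(np.arctan2(dv[1],dv[0])),p0)
A=X[(abs(U-337)<25)&(V>70)&(V<265)].reshape(-1,3);s=(A[:,:2]-p0)@dv;w=(A[:,:2]-p0)@n
for a in range(-110,150,8):
    k=(s>=a)&(s<a+8)&(A[:,2]>38)&(abs(w)<25)
    if k.any():print(a,k.sum(),A[k,2].max().round(1),np.percentile(w[k],[2,98]).round(1))
k=(A[:,2]>38)&(abs(w)<6);print('s range',s[k].min(),s[k].max())
k=(A[:,2]>57)&(abs(w)<10);print('collar s',np.percentile(s[k],[1,99]),A[k,2].max())
# lens & reader
R=X[(abs(U-264)<40)&(abs(V-131)<40)].reshape(-1,3);R=R[(R[:,2]>44)&(R[:,2]<62)]
print('reader',cv2.minEnclosingCircle(R[:,:2].astype(np.float32)),np.median(R[:,2]))
L=R[R[:,2]>50.5];print(cv2.minEnclosingCircle(L[:,:2].astype(np.float32)),L[:,:2].mean(0))
# obstacle heights around final path
P=X.reshape(-1,3)
for lo,hi in((60,300),):
    k=(P[:,2]>70)&(P[:,0]>300)&(P[:,0]<520)&(P[:,1]>200)&(P[:,1]<560);print('tall',P[k].min(0),P[k].max(0)) if k.any() else None
E
```

```text
dir deg -35.172085 [577.8499  352.31155]
-94 85 55.7 [-7.9 12.4]
-86 187 55.7 [-16.5  16.5]
-78 119 55.9 [-14.5  14.9]
-70 96 55.9 [-8.   7.4]
-62 92 55.8 [-7.5  7.2]
-54 98 56.1 [-8.   7.7]
-46 92 55.9 [-7.4  7.4]
-38 95 55.8 [-7.8  8. ]
-30 90 55.8 [-7.4  7.6]
-22 86 55.9 [-7.6  7.3]
-14 83 55.4 [-7.8  8. ]
-6 177 65.0 [-16.6  16.9]
2 144 65.1 [-16.6  16.1]
10 76 55.3 [-7.1  6.9]
18 84 55.6 [-7.4  7.9]
26 81 55.7 [-7.7  7.4]
34 75 55.5 [-7.1  7. ]
42 77 54.9 [-7.5  8. ]
50 139 55.2 [-15.7  16.1]
58 104 55.0 [-16.   15.8]
66 78 55.7 [-7.6  8. ]
74 69 54.7 [-6.9  7.6]
82 72 55.8 [-7.3  7.2]
90 74 56.2 [-7.7  8.2]
98 58 54.1 [-6.8  7.5]
106 4 50.4 [-4.3  3.3]
s range -92.42609034667214 106.53714583270535
collar s [-2.55645855  7.2621844 ] 65.05619676971759
reader ((486.294921875, 307.2325439453125), 30.665042877197266) 51.383363200649086
((486.513671875, 307.1881408691406), 27.061246871948242) [486.13956532 307.48166435]
tall [300.001328   200.04753421  70.00174497] [519.99422819 286.65429241 460.11208251]
```

```bash
python3 -m creep '[-0.015,0.02,-0.03,0.03, -0.03,0.04,-0.06,0.07, -0.0346,0.0492,-0.09,0.07, -0.0346,0.0492,-0.13,0.07, -0.0346,0.0492,-0.17,0.07, -0.0346,0.0492,-0.2,0.07, -0.0346,0.0492,-0.21,0.07, -0.0346,0.0492,-0.21,0.07]' && python3 - <<'E'
from h import *
im,d,K,M=cam('wrist');X=cloud(d,K,M);np.save('w6.npy',X);save('w6',im)
o=get_obs();print(o['ee_pos'],o['orientation'])
P=X.reshape(-1,3);p0=np.array([577.85,352.31]);a=np.deg2rad(-35.17);dv=np.array([np.cos(a),np.sin(a)]);n=np.array([-dv[1],dv[0]])
s=(P[:,:2]-p0)@dv;w=(P[:,:2]-p0)@n
k=(P[:,2]>48)&(P[:,2]<60)&(abs(w)<12)&(s>-70)&(s<-10);l=cv2.fitLine(P[k][:,:2].astype(np.float32),cv2.DIST_HUBER,0,.01,.01).ravel();print('grip',k.sum(),np.percentile(w[k],[2,98]),P[k,2].max(),np.degrees(np.arctan2(l[1],l[0])))
k=(P[:,2]>57)&(abs(w)<10);print('collar',k.sum(),np.percentile(s[k],[1,99]))
k=(P[:,2]>100)&(P[:,2]<130)&(P[:,1]>440);print('tube',cv2.minEnclosingCircle(P[k][:,:2].astype(np.float32)))
E
```

```text
t: 12.78
ee_pos: [552.3, 367.8, 163.1]
orientation: [-0.951, -2.991, 0.006]
ft_force: [-0.5, 0.4, -0.2]
width: 39.4
grasp_force: 0.0
[553.69423395 368.79678871 165.64296042] [-9.51661096e-01 -2.99325841e+00  1.40174665e-03]
grip 1780 [-7.59598009  7.77348506] 55.8067546288662 -35.019825
collar 6026 [-57.75126452   5.45405138]
tube ((545.0177001953125, 503.4427795410156), 22.725067138671875)
```

```bash
python3 -m creep '[0,0,-0.035,0, 0,0,-0.07,0, 0,0,-0.1,0, 0,0,-0.12,0, 0,0,-0.132,0, 0,0,-0.138,0, 0,0,-0.138,0]' && python3 -m creep '[0,0,0,0, 0,0,0,0, 0,0,0,0, 0,0,0,0, 0,0,0,0, 0,0,0,0]' 0
```

```text
t: 13.42
ee_pos: [554.4, 369.8, 28.5]
orientation: [0.951, 2.993, 0.002]
ft_force: [-0.8, -0.5, 0.3]
width: 39.3
grasp_force: 0.0
t: 13.92
ee_pos: [554.1, 369.9, 28.9]
orientation: [0.95, 2.993, 0.002]
ft_force: [-0.5, 1.1, 6.6]
width: 16.1
grasp_force: 30.0
```

```bash
python3 -m creep '[0,0,0.01,0, 0,0,0.03,0, 0,0,0.06,0, 0,0,0.09,0, 0,0,0.12,0, 0,0,0.15,0,0,0,0.16,0,0,0,0.16,0]' && python3 - <<'E'
from h import *
im,d,K,M=cam('wrist');X=cloud(d,K,M);np.save('w7.npy',X);save('w7',im)
o=get_obs();print(o['ee_pos'],o['orientation'],o['width'],o['ft_force'])
# rod in tool frame
T=np.eye(4);T[:3,:3]=Rn.from_rotvec(o['orientation']).as_matrix();T[:3,3]=o['ee_pos'];Ti=np.linalg.inv(T)
P=X.reshape(-1,3);Q=P@Ti[:3,:3].T+Ti[:3,3]
k=(abs(Q[:,1])<30)&(Q[:,2]<15)&(Q[:,2]>-70)
for a in range(-150,100,10):
    j=k&(Q[:,0]>=a)&(Q[:,0]<a+10)
    if j.sum()>5:print(a,j.sum(),'ztop',np.percentile(Q[j,2],3).round(1),'y',np.percentile(Q[j,1],[2,98]).round(1))
for n in('w1.npy','w2.npy','w5.npy'):
    P=np.load(n).reshape(-1,3);k=(P[:,2]>60)&(P[:,2]<250)&(P[:,0]>660)&(P[:,1]>-30)&(P[:,1]<300)&(P[:,0]<850)
    if k.any():print(n,k.sum(),P[k].min(0),P[k].max(0)); B=P[k];i=B[:,0].argmin();print(B[i]); i=(B[:,0]*.774-B[:,1]*.633).argmin();print(B[i]);i=(B[:,0]*.633+B[:,1]*.774).argmin();print(B[i])
E
```

```text
t: 14.58
ee_pos: [554.9, 370.4, 191.1]
orientation: [0.949, 2.991, 0.007]
ft_force: [-0.2, -0.1, -1.7]
width: 15.5
grasp_force: 30.0
[553.71060097 369.63440428 188.44554917] [9.50276918e-01 2.99319834e+00 2.27887854e-03] 15.688811836776926 [ 0.03689816  0.32777007 -2.85716829]
-80 124 ztop -27.0 y [-7.5  8.1]
-70 588 ztop -27.9 y [-7.3  7.9]
-60 614 ztop -28.0 y [-7.1  7.8]
-50 200 ztop -28.0 y [-6.1  7.2]
-40 103 ztop -37.9 y [-6.   6.5]
-30 330 ztop -28.0 y [-8.8  9.5]
-20 840 ztop -43.6 y [-7.7  8.2]
-10 1049 ztop -52.9 y [-7.7  8.2]
0 3385 ztop -64.6 y [-16.6  17.3]
10 2743 ztop -64.8 y [-16.8  17.1]
20 1028 ztop -28.6 y [-7.5  8.1]
30 1095 ztop -28.4 y [-7.4  8. ]
40 1149 ztop -28.5 y [-7.5  7.8]
50 1225 ztop -28.5 y [-7.4  8. ]
60 466 ztop -28.3 y [-7.1  7.6]
w1.npy 9934 [754.08077469 -19.49994649  60.11380463] [849.96968475 162.41801044 163.48918897]
[754.08077469  67.12939061 159.40278827]
[759.99715085  88.29480167 160.72069693]
[806.97815814  -8.94012985 161.37966186]
w2.npy 9653 [757.41893349 -29.9990605   60.00208001] [845.63997577 109.59582606 162.76198551]
[757.41893349  67.76086485 129.84778999]
[763.66704161  80.3530295  114.29823471]
[823.85119538 -29.83861233 161.48087874]
w5.npy 4407 [755.31732591  23.28025162  62.20027605] [849.98311221 163.33555399 163.39797004]
[755.31732591  75.20768449 160.47585139]
[769.71803734 100.92656805 160.99185101]
[787.44614701  31.32333309  64.91346455]
```

```bash
python3 -m creep '[0.015,-0.015,0.03,-0.06, 0.03,-0.035,0.05,-0.18, 0.045,-0.065,0.06,-0.3, 0.06,-0.1,0.06,-0.42, 0.075,-0.135,0.06,-0.54, 0.085,-0.17,0.06,-0.66, 0.095,-0.205,0.06,-0.78, 0.105,-0.24,0.06,-0.9, 0.111,-0.275,0.06,-1.02, 0.111,-0.3087,0.06,-1.14]' && python3 -m creep '[0,0,0,-0.12, 0,0,-0.02,-0.24, 0,0,-0.05,-0.36, 0,0,-0.08,-0.48, 0,0,-0.11,-0.504, 0,0,-0.11,-0.504,0,0,-0.11,-0.504]' && python3 - <<'E'
from st import *
im,d,K,M=cam('wrist');X=cloud(d,K,M);np.save('w8.npy',X);save('w8',im)
o=get_obs();print(o['ee_pos'],o['orientation'],o['width'],o['ft_force'],o['qpos'])
E
```

```text
t: 15.47
ee_pos: [664.0, 58.7, 244.3]
orientation: [-2.421, -1.999, 0.005]
ft_force: [-0.1, -0.0, -2.4]
width: 15.8
grasp_force: 30.0
t: 16.05
ee_pos: [661.9, 60.6, 134.0]
orientation: [-2.837, -1.343, 0.011]
ft_force: [-0.6, 0.2, -1.3]
width: 15.8
grasp_force: 30.0
[663.76958205  60.71491984 136.43702956] [-2.83866291 -1.34349459  0.00422729] 15.722344784092238 [ 0.1980403  -0.25240429 -1.16802663] [7.33570540e-02 5.82476787e-01 1.58498062e+00 1.21171831e-05
 9.77025148e-01 7.60051490e-01]
```

View pics/w8.png

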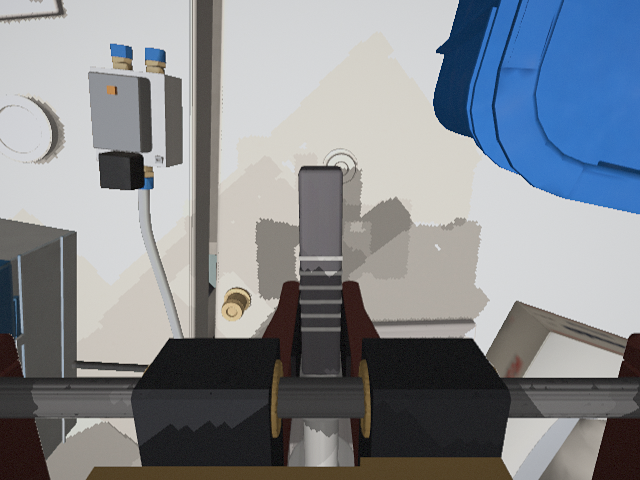

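```bash
python3 - <<'E'
from h import *
for n in('w1','w2','w5','w8'):
    P=np.load(n+'.npy').reshape(-1,3)
    for nm,c,z in(('brass',(563,52),19),('grey',(704,86),13)):
        k=(np.hypot(P[:,0]-c[0],P[:,1]-c[1])<28)&(P[:,2]>z)&(P[:,2]<40)
        if k.sum()>10:
            R=cv2.minEnclosingCircle(P[k][:,:2].astype(np.float32));Rr=cv2.minAreaRect(P[k][:,:2].astype(np.float32));print(n,nm,k.sum(),np.round(R[0],1),round(R[1],1),np.round(Rr[0],1),P[k,2].max().round(1))
o=get_obs();v=np.array(o['orientation']);print('closing',2*np.degrees(np.arctan2(v[1],v[0]))-90)
E
```

```text
w1 brass 159 [568.3  56. ] 8.8 [568.3  55.8] 26.3
w1 grey 217 [702.6  87.7] 10.9 [702.2  87.8] 20.9
w2 brass 331 [568.2  55.6] 8.8 [567.9  55.3] 27.1
w2 grey 412 [702.9  87.1] 11.0 [702.6  86.9] 21.5
w5 brass 121 [568.2  57.1] 8.8 [568.5  57.5] 26.5
w8 brass 396 [569.6  56. ] 8.9 [569.6  56.2] 27.1
w8 grey 478 [703.7  87.7] 10.8 [705.8  88.3] 20.7
closing -399.34508225155884
```

```bash
python3 -m creep '[0.0005,-0.0004,-0.02,0, 0.0005,-0.0004,-0.04,0, 0.0005,-0.0004,-0.055,0, 0.0005,-0.0004,-0.0625,0, 0.0005,-0.0004,-0.0635,0, 0.0005,-0.0004,-0.0635,0]' && python3 -m creep '[-0.003,-0.0035,0,0, -0.006,-0.007,0,0, -0.009,-0.011,0,0, -0.009,-0.011,0,0, -0.009,-0.011,0,0]'; python3 - <<'E'
from h import *
im,d,K,M=cam('scene');cv2.imwrite('pics/s2.png',cv2.resize(im[190:330,280:440,::-1],None,fx=4.5,fy=4.5,interpolation=cv2.INTER_CUBIC))
o=get_obs();print(o['ee_pos'],o['ft_force'],o['moment'])
E
```

```text
t: 16.6
ee_pos: [665.3, 60.4, 74.6]
orientation: [2.84, 1.342, 0.001]
ft_force: [0.7, 0.4, -1.1]
width: 15.9
grasp_force: 30.0
t: 17.02
ee_pos: [656.0, 48.9, 74.7]
orientation: [2.841, 1.341, 0.001]
ft_force: [0.6, -1.1, -1.9]
width: 15.7
grasp_force: 30.0
[656.13204987  49.13474118  74.60573844] [ 0.06944179  0.28903342 -2.24257206] [-0.01820946  0.07030383  0.01879865]
```

View pics/s2.png

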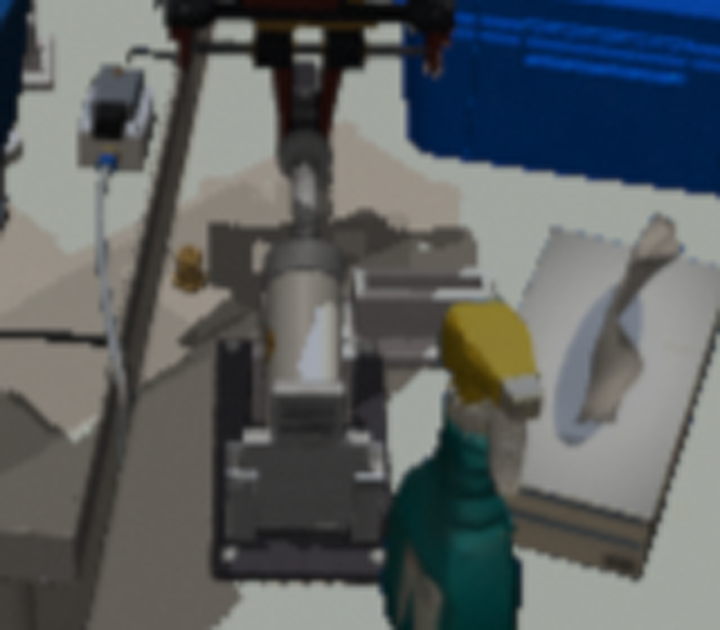

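```bash
python3 -m creep '[-0.0013,-0.0016,0.004,0, -0.0025,-0.0031,0.008,0, -0.0025,-0.0031,0.011,0, -0.003,-0.0038,0.016,0, -0.0038,-0.0046,0.0215,0, -0.0038,-0.0046,0.0215,0]'
```

```text
t: 17.57
ee_pos: [652.8, 44.9, 97.1]
orientation: [2.84, 1.342, 0.003]
ft_force: [1.3, 2.3, -3.0]
width: 16.0
grasp_force: 30.0
```

```bash
python3 -m creep '[-0.0008,-0.001,0.005,0, -0.0016,-0.0021,0.0105,0, -0.0027,-0.0034,0.016,0, -0.0039,-0.0048,0.021,0, -0.0053,-0.0066,0.026,0, -0.0068,-0.0084,0.0315,0, -0.0068,-0.0084,0.0315,0]'; python3 - <<'E'
from h import *
o=get_obs();im,d,K,M=cam('wrist');X=cloud(d,K,M)
T=np.eye(4);T[:3,:3]=Rn.from_rotvec(o['orientation']).as_matrix();T[:3,3]=o['ee_pos'];Ti=np.linalg.inv(T)
P=X.reshape(-1,3);Q=P@Ti[:3,:3].T+Ti[:3,3]
k=(abs(Q[:,1])<7)&(Q[:,2]<30)&(Q[:,2]>-80)&(Q[:,0]>18)&(Q[:,0]<58)
print(k.sum(),np.polyfit(Q[k,0],Q[k,2],1),'tilt deg',np.degrees(np.arctan(np.polyfit(Q[k,0],Q[k,2],1)[0])),o['ft_force'])
E
```

```text
t: 18.15
ee_pos: [645.3, 35.9, 128.4]
orientation: [2.84, 1.341, 0.001]
ft_force: [-0.6, 0.8, -2.4]
width: 16.0
grasp_force: 30.0
4131 [ -0.42579409 -24.08782258] tilt deg -23.064018150547493 [-0.58745459  0.83535459 -2.37637271]
```

```bash
python3 -m creep '[-0.0046,-0.0056,-0.0034,0, -0.0092,-0.0112,-0.0068,0, -0.0138,-0.0168,-0.0101,0, -0.0184,-0.0224,-0.0135,0, -0.023,-0.028,-0.0169,0, -0.023,-0.028,-0.0169,0]'
```

```text
t: 18.7
ee_pos: [620.4, 7.0, 109.1]
orientation: [-2.84, -1.34, 0.004]
ft_force: [0.1, 0.1, -1.2]
width: 15.7
grasp_force: 30.0
```

```bash
python3 -m creep '[-0.0046,-0.0056,-0.0034,0, -0.0092,-0.0112,-0.0068,0, -0.0138,-0.0168,-0.0101,0, -0.0184,-0.0224,-0.0135,0, -0.023,-0.028,-0.0169,0, -0.023,-0.028,-0.0169,0]'
```

```text
t: 19.2
ee_pos: [597.7, -20.7, 92.4]
orientation: [-2.84, -1.341, 0.003]
ft_force: [0.1, 0.1, -2.0]
width: 15.6
grasp_force: 30.0
```

```bash
python3 -m creep '[-0.0012,-0.0014,-0.0008,0, -0.0023,-0.0028,-0.0017,0, -0.0034,-0.0042,-0.0025,0, -0.0034,-0.0042,-0.0025,0]' && python3 -m creep '[-0.0006,-0.0007,-0.0004,0, -0.0012,-0.0014,-0.0008,0, -0.0012,-0.0014,-0.0008,0, -0.0012,-0.0014,-0.0008,0]'
```

```text
t: 19.53
ee_pos: [595.9, -23.9, 90.8]
orientation: [2.84, 1.342, -0.0]
ft_force: [0.0, -0.4, -2.3]
width: 15.7
grasp_force: 30.0
t: 19.87
ee_pos: [594.8, -25.2, 90.1]
orientation: [2.84, 1.342, 0.0]
ft_force: [-0.0, 0.2, -1.2]
width: 15.7
grasp_force: 30.0
```

```bash
python3 -m creep '[-0.0006,-0.0007,-0.0004,0, -0.0012,-0.0014,-0.0008,0, -0.0012,-0.0014,-0.0008,0, -0.0012,-0.0014,-0.0008,0]' && python3 -m creep '[-0.0006,-0.0007,-0.0004,0, -0.0012,-0.0014,-0.0008,0, -0.0012,-0.0014,-0.0008,0, -0.0012,-0.0014,-0.0008,0]'
```

```text
t: 20.2
ee_pos: [593.5, -26.7, 89.3]
orientation: [-2.841, -1.342, 0.0]
ft_force: [0.5, -0.3, -2.0]
width: 15.9
grasp_force: 30.0
t: 20.53
ee_pos: [592.7, -27.8, 88.7]
orientation: [2.841, 1.342, 0.001]
ft_force: [0.8, 1.9, -0.7]
width: 15.7
grasp_force: 30.0
```

```bash
python3 -m creep '[-0.0006,-0.0007,-0.0004,0, -0.0012,-0.0014,-0.0008,0, -0.0012,-0.0014,-0.0008,0, -0.0012,-0.0014,-0.0008,0]' && python3 -m creep '[-0.0006,-0.0007,-0.0004,0, -0.0012,-0.0014,-0.0008,0, -0.0012,-0.0014,-0.0008,0, -0.0012,-0.0014,-0.0008,0]'
```

```text
t: 20.87
ee_pos: [592.7, -28.0, 88.7]
orientation: [-2.841, -1.341, -0.006]
ft_force: [1.4, 10.1, 5.3]
width: 15.5
grasp_force: 30.0
t: 21.2
ee_pos: [592.7, -28.2, 88.8]
orientation: [-2.841, -1.34, -0.01]
ft_force: [3.4, 16.7, 9.6]
width: 15.5
grasp_force: 30.0
```

```bash
cat > tilt.py <<'E'
from h import *
o=get_obs();im,d,K,M=cam('wrist');X=cloud(d,K,M)
T=np.eye(4);T[:3,:3]=Rn.from_rotvec(o['orientation']).as_matrix();T[:3,3]=o['ee_pos'];Ti=np.linalg.inv(T)
P=X.reshape(-1,3);Q=P@Ti[:3,:3].T+Ti[:3,3]
k=(abs(Q[:,1])<7)&(Q[:,2]<30)&(Q[:,2]>-80)&(Q[:,0]>18)&(Q[:,0]<52)
f=np.polyfit(Q[k,0],Q[k,2],1);print(k.sum(),'tilt',np.degrees(np.arctan(f[0])),'top z at 0',f[1],'force',o['ft_force'],'ee',o['ee_pos'],o['t'])
k=(abs(Q[:,1])<7)&(Q[:,2]<30)&(Q[:,2]>-80)&(Q[:,0]>18)&(Q[:,0]<90);k&=abs(Q[:,2]-np.polyval(f,Q[:,0]))<4
print('tail end x',Q[k,0].max(),'y',np.percentile(Q[k,1],[2,98]))
E
python3 tilt.py; python3 -m creep '[0.002,0.0025,0.0015,0, 0.008,0.0098,0.0059,0, 0.0172,0.021,0.0127,0, 0.0287,0.0351,0.0211,0, 0.0402,0.0491,0.0296,0, 0.0517,0.0631,0.038,0, 0.0632,0.0771,0.0465,0, 0.0693,0.0847,0.0511,0, 0.0693,0.0847,0.0511,0]' && python3 tilt.py
```

```text
3343 tilt -22.954880314944447 top z at 0 -24.176625195948443 force [ 3.44355015 16.72394819  9.63860124] ee [592.66159544 -28.18254126  88.81456131] 21.2
tail end x 60.870143868464254 y [-6.52000485  6.72103712]
t: 22.0
ee_pos: [661.5, 55.8, 139.4]
orientation: [2.838, 1.344, 0.005]
ft_force: [0.4, -0.5, -2.4]
width: 15.7
grasp_force: 30.0
3338 tilt -22.85466026614925 top z at 0 -24.07760105582241 force [ 0.42568274 -0.53088445 -2.36814191] ee [661.51873148  55.75341594 139.3564672 ] 22.0
tail end x 61.12785717540169 y [-6.56174585  6.72636414]
```

```bash
python3 -m creep '[0,0,0.03,0.04, 0,0.02,0.06,0.16, -0.005,0.05,0.09,0.28, -0.015,0.085,0.11,0.4, -0.025,0.12,0.11,0.52, -0.035,0.155,0.11,0.64, -0.045,0.19,0.11,0.76, -0.055,0.225,0.11,0.88, -0.07,0.26,0.11,1.0, -0.085,0.29,0.11,1.12]' && python3 -m creep '[-0.02,0.0256,0,0.12, -0.0208,0.0256,0,0.24, -0.0208,0.0256,0,0.36, -0.0208,0.0256,-0.03,0.48, -0.0208,0.0256,-0.07,0.524, -0.0208,0.0256,-0.11,0.524, -0.0208,0.0256,-0.14,0.524, -0.0208,0.0256,-0.15,0.524, -0.0208,0.0256,-0.15,0.524]' && python3 tilt.py
```

```text
t: 22.88
ee_pos: [572.9, 344.5, 246.9]
orientation: [-1.686, -2.65, 0.003]
ft_force: [0.7, -0.7, -1.5]
width: 15.8
grasp_force: 30.0
t: 23.63
ee_pos: [551.3, 367.2, 94.4]
orientation: [-0.95, -2.99, 0.009]
ft_force: [0.6, 0.1, -1.8]
width: 15.7
grasp_force: 30.0
3372 tilt -22.790217695335787 top z at 0 -24.215037886392853 force [ 0.58973512  0.07911486 -1.75986745] ee [551.25301651 367.19130506  94.35299228] 23.6333
tail end x 60.70505848424864 y [-6.70387813  6.64505076]
```

```bash
python3 -m creep '[0,0,-0.012,0, 0,0,-0.024,0, 0,0,-0.032,0, 0,0,-0.038,0, 0,0,-0.043,0, 0,0,-0.048,0, 0,0,-0.048,0]' && python3 tilt.py
```

```text
t: 24.27
ee_pos: [553.7, 369.5, 49.4]
orientation: [0.95, 2.994, 0.0]
ft_force: [2.0, 0.5, 0.8]
width: 15.9
grasp_force: 30.0
3270 tilt -11.832140925474214 top z at 0 -24.019990599585906 force [2.01505756 0.50672651 0.84031218] ee [553.69281662 369.48098493  49.39736673] 24.2667
tail end x 64.47408258789079 y [-6.69788066  6.57346007]
```

Levelling works. Lower the rest of the way, then lift.

```bash
python3 -m creep '[0,0,-0.005,0, 0,0,-0.01,0, 0,0,-0.015,0, 0,0,-0.018,0, 0,0,-0.021,0, 0,0,-0.021,0]' && python3 tilt.py
```

```text
t: 24.82
ee_pos: [553.2, 369.5, 29.8]
orientation: [-0.95, -2.994, 0.001]
ft_force: [-4.4, -1.3, 11.8]
width: 15.9
grasp_force: 30.0
3197 tilt 0.22138400301364133 top z at 0 -24.047302051143006 force [-4.38171259 -1.29022871 11.75202311] ee [553.24682763 369.53430264  29.80578773] 24.8167
tail end x 65.84033936612519 y [-6.7570188   6.64142709]
```

```bash
python3 -m creep '[0,0,0.01,0, 0,0,0.03,0, 0,0,0.06,0, 0,0,0.09,0, -0.02,0.002,0.11,0, -0.05,0.004,0.12,0, -0.085,0.008,0.12,0, -0.12,0.011,0.12,0, -0.15,0.0135,0.12,0, -0.17,0.0157,0.11,0]' && python3 -m creep '[-0.008,0,0,0, -0.008,0,-0.02,0, -0.008,0,-0.04,0, -0.008,0,-0.05,0, -0.008,0,-0.054,0, -0.008,0,-0.054,0, -0.008,0,-0.054,0,-0.008,0,-0.054,0]' && python3 tilt.py && python3 - <<'E'
from h import *
for n in('top','scene'):
    im,d,K,M=cam(n);X=cloud(d,K,M);P=X.reshape(-1,3)
    a=np.deg2rad(-35.1);dv=np.array([np.cos(a),np.sin(a)]);nn=np.array([-dv[1],dv[0]]);q=P[:,:2]-np.array(get_obs()['ee_pos'])[:2]
    s=q@dv;w=q@nn;k=(abs(w)<14)&(s>48)&(s<160)&(P[:,2]>80)&(P[:,2]<125)
    print(n,k.sum(),s[k].max() if k.any() else '',np.median(w[k]),[(a,np.median(P[k&(s>a)&(s<a+20),2]).round(1)) for a in(50,70,90,110)])
    if n=='scene':cv2.imwrite('pics/s3.png',cv2.resize(im[140:300,180:380,::-1],None,fx=3.5,fy=3.5,interpolation=cv2.INTER_CUBIC))
E
```

```text
t: 25.7
ee_pos: [381.3, 385.1, 140.1]
orientation: [0.95, 2.994, 0.001]
ft_force: [0.3, 0.6, -0.7]
width: 15.3
grasp_force: 30.0
t: 26.37
ee_pos: [376.2, 385.5, 85.7]
orientation: [0.951, 2.994, 0.002]
ft_force: [-0.9, -0.3, -0.9]
width: 15.6
grasp_force: 30.0
3202 tilt 0.05614443963435592 top z at 0 -24.082169185179634 force [-0.94385659 -0.28191128 -0.85176368] ee [376.23887726 385.50576445  85.7344232 ] 26.3667
tail end x 65.8254817793614 y [-6.74871137  6.65409512]
top 150 133.05927188020388 0.5501507804139463 [(50, np.float64(108.1)), (70, np.float64(106.7)), (90, np.float64(107.0)), (110, np.float64(108.7))]
scene 147 133.40215163326147 -4.6289794403074165 [(50, np.float64(104.4)), (70, np.float64(105.8)), (90, np.float64(104.1)), (110, np.float64(104.9))]
```

View pics/s3.png

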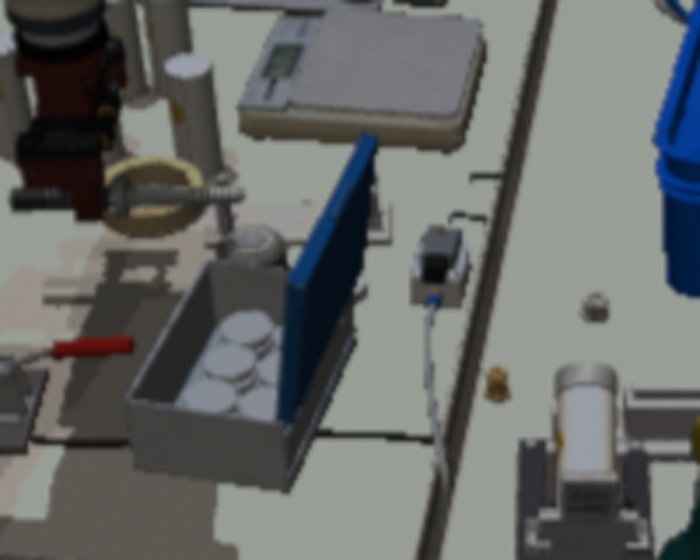

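```bash
python3 - <<'E'
from h import *
im,d,K,M=cam('top');P=cloud(d,K,M).reshape(-1,3)
k=(np.hypot(P[:,0]-481,P[:,1]+163)<45)&(P[:,2]>100);print(k.sum(),P[k].mean(0),P[k,2].max())
o=get_obs();print(o['t'],o['ee_pos'],o['grasp_force'])
if k.sum()>10 and P[k,2].max()<128: print(ticket.close_job())
E
```

```text
51 [ 481.67036678 -159.23506132  119.28335923] 130.61037553820142
26.5667 [375.84243852 385.41953565  85.59647517] 29.99975860118866
```

```bash
python3 -c "
from workcell import ticket;print(ticket.close_job())"
```

```text
the job is handed in; nothing more can be done
None
```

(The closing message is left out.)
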